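# Pull the slide clamp with the weak spring pin

## Robot

A 7-joint arm with a two-finger parallel gripper is mounted at the origin on the work surface. World frame = base frame: x ahead of the robot, y to its left, z up, the work surface at z = 0. Lengths are in m, angles in rad, forces in N, time in s.
With the tool pointing down it reaches from about 0.4 to 0.85 m from the base axis. Payload 10.4 kg.
Tool frame: the origin (TCP) lies at the very end of the fingers, on their centre line; the grasp point (between the pads) lies 19 mm behind it; z points along the fingers, y is the line along which they close (so a half turn about z gives the same grasp; the last joint's range is limited). The gripper opens to 87 mm and grips with 3 to 60 N. Pads are 19 mm wide; open, the fingers measure 117 mm over their backs; the gripper's body (75 mm by 190 mm) begins 51 mm behind the grasp point.
Start: joints at [1.228, 0.332, -0.065, 1.46, 0.022, 1.35, -0.088], TCP at [0.197, -0.593, 0.197] pointing down, gripper open.
Joint ranges: [-2.6, 2.6], [-0.5, 2.12], [-1.47, 1.34], [0.16, 2.42], [-1.27, 4.41], [0.06, 2.06], [-2.6, 2.6]. Speed limits (rad/s): [2.22, 2.22, 2.79, 2.79, 3.14, 3.14, 3.14].

## Interface

Orientations are given as a rotation vector (axis times angle).
In Python, from plant import arm gives the robot as it stands. The module is installed in compiled form; this text tells all that it offers.
- The arm moves only by the tool servo_tool, never from a script. Its argument "targets" is a list of rows, each a list of 5 numbers: the opening, from 0 (shut) to 1 (fully open), then the shift along the world's x, y, z in m, then the turn about the world's z in degrees. In form: [[jaw, x, y, z, roll], ...]. A call has 1 to 8 rows; each row shifts and turns the commanded pose from where the row before left it; what a row does not reach is not made up. A row lasts 1/12 s, in which the tool goes at most 41.7 mm and 7.16 degrees, less where a joint would pass 70% of its speed; a pose out of reach is approached as far as the arm can. A call with a gripper value outside its range is refused whole. The fingers move at their own pace and stop on an object; the grip force is fixed at half the most. Time passes only in rows, so rows that do not move let the fingers close. It gives the time, the measured TCP pose, the force, the opening and the grip force at its end, in the units of the state.
- arm.get_obs(): the state, without advancing time (a new reading comes with each control period).
- arm.get_image(name): name is "side" or "top" or "wrist"; returns a dict with "image" (420x560x3 uint8, red, green, blue), "range_z" (420x560 float32, m along the optical axis (not along the pixel's ray), 0 where there is no reading), "fx", "fy", "cx", "cy" (pixels), "R" (3x3) and "t" (3): a world point X has camera coordinates R X + t; the wrist camera has in their place "tool_from_camera" (4x4, takes a point from camera to tool coordinates, whose origin is the TCP and whose axes are the flange's). Camera axes: x right, y down, z forward; pixel columns grow to the right and rows downward; lengths in m; the calibration is good to about 2 mm. The wrist camera is an equidistant fisheye: a pixel r from the principal point sees the ray r / f radians off the axis. A picture is of the moment at which its call begins: read the wrist's pose just before it.
- arm.close_job(): hands the job in; it is judged then, once.
The state is a dict: "time_s": time; "joint_positions": joint angles; "joint_velocities": joint speeds; "joint_efforts": joint torques, N m; "tcp_pos": TCP position; "tool_rot": TCP orientation; "force": force on the tool from outside, world axes, zero at the start; "moment": the same for the moment, N m; "finger_gap": opening from 0.0 (shut) to 1.0 (fully open); "grasp_force": force on a finger pad.
Only numpy, scipy, OpenCV 4.12 (cv2) and the standard library are available. Lean on these libraries where they do the work, as an engineer would, in place of code of your own. Each camera call takes 0.05 s, during which the arm holds its last target. There are 200 camera calls.

## Task

One of the three black slide clamps on the bench, the ones with a steel spring pin at one end, has a weak spring: under the same light end-to-end squeeze of about 10 N its pin sinks all the way in, while the good ones give only about a millimetre. Find it, carry it in that same end-to-end squeeze, set it down upright on the floor of the square white tray without dropping it, and let go. Do not lift the two good clamps; leave them upright where they are (a small shift from the squeeze does not matter).

Things in the scene. Friction and masses are not known exactly. Their poses are not given: they have to be found in the camera images.
- clamp_a: slide clamp, one of three that look alike: loose black block 40 (x) x 32 (y) x 36 mm high, two screw heads on top, about 0.15 kg. Origin: centre of the block's underside, z up. A steel spring pin sticks out along -x, axis 20 mm above the underside, with a flat brass head 22 mm across; head face 38 mm from the origin (overall length 58 mm), 26 mm when fully in (46 mm)
- clamp_b: second clamp, same shape, size and axes as clamp_a. Any of the three may be weak. Squeezed with 10 N end to end (pin head against the block's plain +x end), a good clamp goes from 58 to about 57 mm long (still 52 mm or more at 45 N), the weak one to 46 mm (6 N bottoms it)
- clamp_c: third clamp, same shape, size and axes as clamp_a. The pins have 12 mm travel and spring back when let go. A clamp may be lifted in the same end-to-end grip as the squeeze
- pin_a (a joint): how far the spring pin of clamp_a is pushed in, m: 0 fully out, 0.012 fully in
- pin_b (a joint): the same for clamp_b
- pin_c (a joint): the same for clamp_c
- tray: square white open tray, fixed to the bench, 170 x 170 mm outside, 22 mm high, walls and floor 5 mm thick; origin: centre of its underside, x and y along its sides, z up
There are look-alikes about, which are no part of the job. Leave any turquoise look-alike of the clamp_b alone. Leave any green look-alike of the clamp_c alone.

How it is judged:
By the outcome, as a careful person would: the job done as asked, in the order asked, and still so for the second after the job is handed in, with the robot touching nothing.
It also fails if it takes over 54 s, if anything falls off the work surface, if the arm or the gripper's body presses on something with over 40 N, if the wrist force passes 120 N, or if a joint passes its speed limit or range.

## Working session

There is one attempt and no reset: what is moved stays moved. The work goes in short steps, Python scripts to look and compute and a tool call to move; the robot and the scene stay as the last step left them, time stands still between calls to the robot, and variables do not carry over. Pictures are saved under pics/ and viewed, at most 10 in all, crops included, and the job is handed in when it is done.

Besides the shell and the picture viewer there is one more tool, called after "Request:" as name(argument=value, ...), one argument or row to a line, values as JSON. servo_tool: Moves the arm, as the interface text tells. Its arguments: {"type":"object","properties":{"targets":{"type":"array","items":{"type":"array","items":{"type":"number"}}}},"required":["targets"]}

```bash
mkdir -p pics
cat > h.py <<'E'
import numpy as np,cv2
from plant import arm
def cap(n,f=None):
    d=arm.get_image(n)
    if f: cv2.imwrite('pics/'+f,d['image'][:,:,::-1])
    np.savez('pics/%s.npz'%(f or n),**d)
    return d
def pts(d):
    z=d['range_z'];v,u=np.indices(z.shape)
    c=np.stack([(u-d['cx'])/d['fx']*z,(v-d['cy'])/d['fy']*z,z],-1)
    return (c-d['t'])@d['R']
def ray(d,u,v,h):
    R=d['R'];o=-R.T@d['t'];r=R.T@np.array([(u-d['cx'])/d['fx'],(v-d['cy'])/d['fy'],1])
    return o+r*(h-o[2])/r[2]
E
python3 - <<'E'
from h import *
o=arm.get_obs();print({k:np.round(v,3) for k,v in o.items()})
a=cap('top','top1.png');b=cap('side','side1.png')
for d in(a,b):print(-d['R'].T@d['t'],d['R'][2])
cv2.imwrite('pics/both.png',cv2.resize(np.hstack([a['image'],b['image']])[:,:,::-1],None,fx=.7,fy=.7))
E
```

```text
{'time_s': np.float64(0.0), 'joint_positions': array([ 1.228,  0.333, -0.065,  1.461,  0.022,  1.35 , -0.089]), 'joint_velocities': array([ 0.   , -0.   , -0.002, -0.   , -0.   , -0.002,  0.   ]), 'joint_efforts': array([-1.0000e-03, -6.2326e+01,  2.4000e-02, -3.8990e+01, -6.1000e-02,
        4.0000e-02,  0.0000e+00]), 'tcp_pos': array([ 0.196, -0.593,  0.196]), 'tool_rot': array([-3.1, -0.5,  0. ]), 'force': array([-0.404, -0.286, -0.276]), 'moment': array([-0.036,  0.002, -0.011]), 'grasp_force': np.float64(0.0), 'finger_gap': np.float64(1.001)}
[0.27078475 0.01053566 1.20509793] [ 0.21122592  0.01319655 -0.97734818]
[ 0.38479986 -0.70038901  0.79399167] [ 0.11859657  0.68376031 -0.72000465]
```

View pics/top1.png

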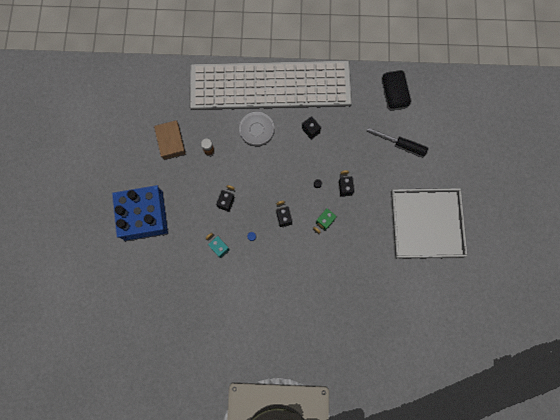

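View pics/side1.png

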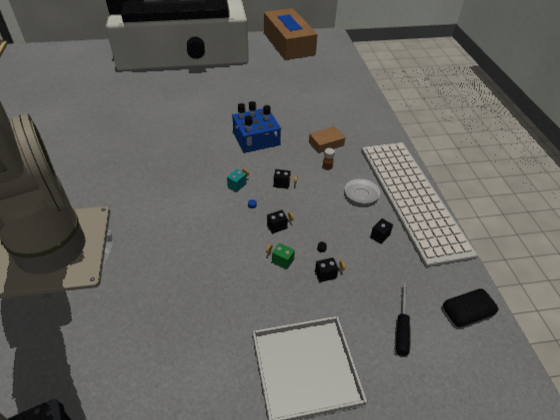

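The top view shows three black clamps with brass heads at about (226,201), (284,216) and (346,186). The tray is at (429,223), with green and turquoise look-alikes at (326,219) and (218,246). The side view shows the same clamps at (282,178), (277,221) and (327,269). Next I'll measure them in both views.

```bash
cat > m.py <<'E'
from h import *
def blob(d,u,v,kind,r=24):
    im=d['image'];hsv=cv2.cvtColor(im,cv2.COLOR_RGB2HSV)
    m=(hsv[...,2]<50) if kind=='k' else ((hsv[...,0]>8)&(hsv[...,0]<28)&(hsv[...,1]>90)&(hsv[...,2]>60))
    w=np.zeros(m.shape,np.uint8);w[v-r:v+r,u-r:u+r]=1
    n,l,s,c=cv2.connectedComponentsWithStats((m*w).astype(np.uint8))
    i=min((i for i in range(1,n) if s[i,4]>=8),key=lambda i:np.hypot(*(c[i]-[u,v])))
    return l==i,c[i],s[i,4]
def tri(a,pa,b,pb):
    P=[d[k] for d in(a,b) for k in()]
    M=lambda d:np.array([[d['fx'],0,d['cx']],[0,d['fy'],d['cy']],[0,0,1]])@np.c_[d['R'],d['t']]
    X=cv2.triangulatePoints(M(a),M(b),np.array(pa,float),np.array(pb,float));return (X[:3]/X[3]).ravel()
E
python3 - <<'E'
from m import *
a=dict(np.load('pics/top1.png.npz'));b=dict(np.load('pics/side1.png.npz'))
Pa,Pb=pts(a),pts(b)
for k,s in {'L':((226,201),(231,188),(282,178),(295,180)),'M':((284,216),(281,204),(277,221),(291,217)),'R':((346,186),(344,172),(327,269),(342,265))}.items():
    hd=[]
    for d,(u,v) in((a,s[1]),(b,s[3])):
        m,c,n=blob(d,u,v,'y',10);hd.append(c);print(k,'head px',c.round(1),n,'ray z=.02',ray(d,*c,.02).round(4))
    print('  tri head',tri(a,hd[0],b,hd[1]).round(4))
    for d,P,(u,v) in((a,Pa,s[0]),(b,Pb,s[2])):
        m,c,n=blob(d,u,v,'k')
        w=np.zeros(m.shape,bool);w[v-14:v+14,u-14:u+14]=1
        w&=(P[...,2]>.031)&(P[...,2]<.045)
        q=P[w];print('  px',c.round(1),n,'top n',len(q),'med',np.median(q,0).round(4),'rect',[np.round(x,4) for x in cv2.minAreaRect(q[:,:2].astype(np.float32))])
# tray
P=Pa;w=(P[...,2]>.015)&(P[...,2]<.035);w[:, :380]=0;w[:180]=0;w[270:]=0;w[:,480:]=0
q=P[w];print('tray',len(q),np.median(q,0),cv2.minAreaRect(q[:,:2].astype(np.float32)),'floor z',np.median(P[215:235,415:440,2]))
w=(Pb[...,2]>.015)&(Pb[...,2]<.035);w[:315]=0;w[:,:240]=0;w[:,370:]=0
q=Pb[w];print('tray side',len(q),np.median(q,0),cv2.minAreaRect(q[:,:2].astype(np.float32)),'floor z',np.median(Pb[360:380,295:315,2]))
E
```

```text
L head px [229.7 186.6] 19 ray z=.02 [0.5818 0.139  0.02  ]
L head px [295.3 179.1] 14 ray z=.02 [0.5805 0.1402 0.02  ]
  tri head [0.5808 0.1388 0.0214]
  px [225.2 201.2] 225 top n 205 med [0.5462 0.1474 0.0358] rect [array([0.547 , 0.1477]), array([0.032 , 0.0407]), np.float64(71.7275)]
  px [281.1 179.2] 248 top n 157 med [0.5469 0.1457 0.037 ] rect [array([0.5533, 0.1475]), array([0.0346, 0.0544]), np.float64(76.9116)]
M head px [280.2 202.3] 18 ray z=.02 [0.5463 0.0121 0.02  ]
M head px [290.7 215.6] 29 ray z=.02 [0.5461 0.0146 0.02  ]
  tri head [0.5456 0.0121 0.0227]
  px [283.8 217. ] 201 top n 212 med [0.5111 0.0016 0.0353] rect [array([0.518 , 0.0034]), array([0.053 , 0.0316]), np.float64(17.269)]
  px [276.7 221.8] 341 top n 209 med [ 5.112e-01 -1.000e-04  3.700e-02] rect [array([0.5184, 0.0038]), array([0.0552, 0.035 ]), np.float64(15.914)]
R head px [344.5 171.5] 19 ray z=.02 [ 0.6311 -0.1461  0.02  ]
R head px [342.3 264.9] 30 ray z=.02 [ 0.6311 -0.1439  0.02  ]
  tri head [ 0.6303 -0.1458  0.0226]
  px [345.6 186. ] 241 top n 207 med [ 0.5945 -0.1505  0.0357] rect [array([ 0.5946, -0.1508]), array([0.0403, 0.0324]), np.float64(7.7876)]
  px [326.3 270.1] 414 top n 261 med [ 0.5932 -0.1515  0.0369] rect [array([ 0.5941, -0.1508]), array([0.04  , 0.0352]), np.float64(8.9142)]
tray 662 [ 0.51105253 -0.35755778  0.02044877] ((0.5103802680969238, -0.35370469093322754), (0.17093069851398468, 0.17142505943775177), 2.996868371963501) floor z 0.004432138614962065
tray side 1305 [ 0.51384925 -0.36884804  0.02188462] ((0.5098448395729065, -0.35205522179603577), (0.17027969658374786, 0.17289863526821136), 2.9648919105529785) floor z 0.005731780887814345
```

Request:
servo_tool(
  targets=[
    [1, 0.025, 0.028, 0, 5],
    [1, 0.025, 0.028, 0, 5],
    [1, 0.025, 0.028, 0, 5],
    [1, 0.025, 0.028, 0, 5],
    [1, 0.025, 0.028, 0, 5],
    [1, 0.025, 0.028, 0, 5],
    [1, 0.025, 0.028, 0, 5],
    [1, 0.025, 0.028, 0, 5],
  ],
)

```text
time_s: 0.77
tcp_pos: [0.3972, -0.3677, 0.1967]
tool_rot: [-2.74, -1.536, 0.0]
force: [1.3, -0.5, 0.5]
finger_gap: 0.997
grasp_force: 0.0
```

Request:
servo_tool(
  targets=[
    [1, 0.025, 0.028, 0, 5],
    [1, 0.025, 0.028, 0, 5],
    [1, 0.025, 0.028, 0, 5],
    [1, 0.025, 0.028, 0, 5],
    [1, 0.025, 0.028, 0, 5],
    [1, 0.025, 0.028, 0, 5],
    [1, 0.025, 0.028, 0, 5],
    [1, 0, 0, 0, 0],
  ],
)

```text
time_s: 1.43
tcp_pos: [0.5751, -0.1649, 0.1964]
tool_rot: [-2.138, -2.3, -0.006]
force: [-0.2, 1.5, 0.6]
finger_gap: 0.998
grasp_force: 0.0
```

```bash
cat >> m.py <<'E'
from scipy.spatial.transform import Rotation as Ro
def pose():
    o=arm.get_obs();R=Ro.from_rotvec(o['tool_rot']).as_matrix()
    print('t',o['time_s'],'tcp',o['tcp_pos'].round(4),'y ang',np.degrees(np.arctan2(R[1,1],R[0,1])).round(2),'gap mm',round(o['finger_gap']*87,1),'z',R[:,2].round(3),'F',o['force'].round(1),'g',o['grasp_force']);return o,R
def wpts(d,o,R):
    z=d['range_z'];v,u=np.indices(z.shape);x=(u-d['cx'])/d['fx'];y=(v-d['cy'])/d['fy'];th=np.hypot(x,y)+1e-9
    k=np.tan(th)/th*z;c=np.stack([x*k,y*k,z,np.ones_like(z)],-1)@d['tool_from_camera'].T
    P=c[...,:3]@R.T+o['tcp_pos'];P[z==0]=np.nan;return P
E
python3 - <<'E'
from m import *
o,R=pose();d=cap('wrist','w1.png');P=wpts(d,o,R);print(d['tool_from_camera'].round(3))
for c in((.594,-.151),(.511,.001),(.5465,.1467)):
    w=(np.hypot(P[...,0]-c[0],P[...,1]-c[1])<.04)&(P[...,2]>.029)&(P[...,2]<.05)&(np.hypot(P[...,0]-o['tcp_pos'][0],0)<9)
    q=P[w];
    if len(q)>20:print(c,len(q),np.median(q,0).round(4),cv2.minAreaRect(q[:,:2].astype(np.float32)))
E
```

```text
t 1.4333 tcp [ 0.5751 -0.1649  0.1964] y ang 4.18 gap mm 86.9 z [ 0.001  0.004 -1.   ] F [-0.2  1.5  0.6] g 0.0
[[-0.001 -0.97  -0.243  0.066]
 [ 1.    -0.001  0.001 -0.002]
 [-0.001 -0.243  0.97  -0.186]
 [ 0.     0.     0.     1.   ]]
(0.594, -0.151) 1102 [ 0.5913 -0.1494  0.0342] ((0.6002340316772461, -0.14912612736225128), (0.05837172642350197, 0.03258327394723892), 7.8905744552612305)
(0.511, 0.001) 1020 [0.5093 0.001  0.034 ] ((0.5171191692352295, 0.0042799413204193115), (0.057811666280031204, 0.0325302816927433), 15.69501781463623)
```

View pics/w1.png

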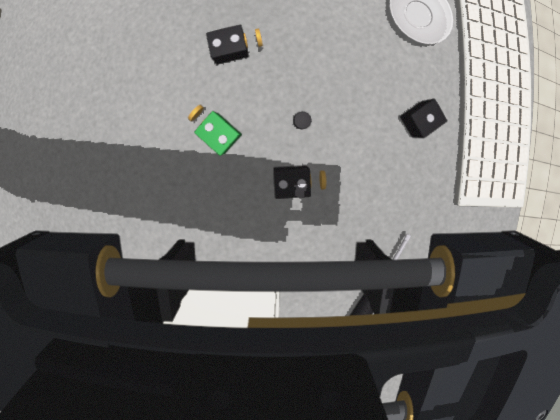

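The wrist view shows clamp R at (292,182) with its head at (323,180), and clamp M at (228,44). Both agree with the fixed cameras. I'll go over R.

Request:
servo_tool(
  targets=[
    [1, 0.014, 0.009, -0.03, 2],
    [1, 0.012, 0.007, -0.03, 1.7],
    [1, 0, 0, -0.03, 0],
    [1, 0, 0, -0.03, 0],
    [1, 0, 0, 0, 0],
    [1, 0, 0, 0, 0],
  ],
)

```text
time_s: 1.98
tcp_pos: [0.596, -0.1581, 0.0759]
tool_rot: [-2.081, -2.35, 0.003]
force: [1.0, 0.1, 1.2]
finger_gap: 0.998
grasp_force: 0.0
```

```bash
python3 -c "
from m import *
pose()"
```

```text
t 1.9833 tcp [ 0.596  -0.1581  0.0759] y ang 6.95 gap mm 86.8 z [-0.003  0.001 -1.   ] F [1.  0.1 1.2] g 0.0
```

Request:
servo_tool(
  targets=[
    [1, 0.005, 0.008, 0, 1],
    [1, 0, 0, -0.025, 0],
    [1, 0, 0, -0.025, 0],
    [1, 0, 0, -0.014, 0],
    [1, 0, 0, -0.006, 0],
    [1, 0, 0, 0, 0],
    [1, 0, 0, 0, 0],
  ],
)

```text
time_s: 2.57
tcp_pos: [0.6035, -0.1494, 0.0084]
tool_rot: [2.06, 2.37, 0.001]
force: [0.3, -0.2, -0.1]
finger_gap: 1.0
grasp_force: 0.0
```

Request:
servo_tool(
  targets=[
    [0.5, 0, 0, 0, 0],
    [0.5, 0, 0, 0, 0],
    [0.5, 0, 0, 0, 0],
    [0.5, 0, 0, 0, 0],
    [0.5, 0, 0, 0, 0],
    [0.5, 0, 0, 0, 0],
  ],
)

```text
time_s: 3.07
tcp_pos: [0.6023, -0.1494, 0.007]
tool_rot: [-2.061, -2.371, 0.0]
force: [-2.8, -0.3, 0.9]
finger_gap: 0.629
grasp_force: 1.0
```

Request:
servo_tool(
  targets=[
    [0.5, 0, 0, 0, 0],
    [0.5, 0, 0, 0, 0],
    [0.5, 0, 0, 0, 0],
    [0.5, 0, 0, 0, 0],
  ],
)

```text
time_s: 3.4
tcp_pos: [0.6023, -0.1494, 0.0068]
tool_rot: [-2.061, -2.371, 0.0]
force: [-2.2, 0.0, 2.2]
finger_gap: 0.503
grasp_force: 0.9
```

Run:
```python
from m import *
o,R=pose();d=cap('wrist','w2.png');s=cap('side');t=cap('top')
cv2.imwrite('pics/v2.png',np.hstack([cv2.resize(x,(400,400)) for x in(s['image'][210:310,280:380],d['image'][150:420,145:415])])[:,:,::-1])
```

```text
t 3.4 tcp [ 0.6023 -0.1494  0.0068] y ang 8.02 gap mm 43.8 z [-0. -0. -1.] F [-2.2  0.   2.2] g 0.9366457164287567
```

View pics/v2.png

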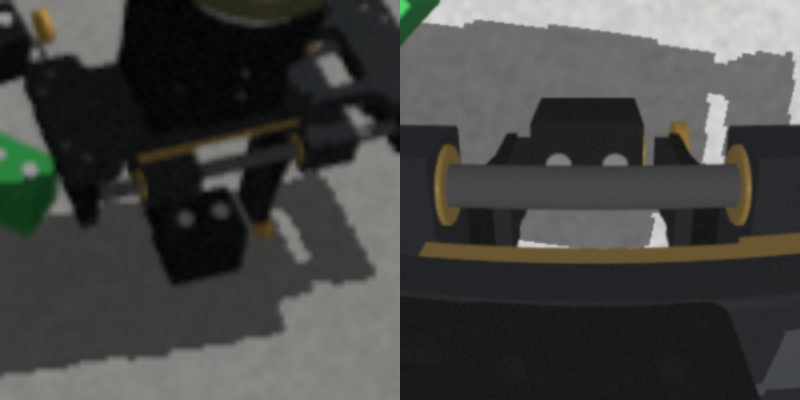

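Run:
```python
from m import *
o,R=pose()
d=dict(np.load('pics/side.npz'));P=pts(d)
T=(P-o['tcp_pos'])@R  # tool coords
im=d['image'].astype(int)
for v in range(240,285,3):
    print(v,' '.join('%d,%d,%d'%tuple(np.round([*(1e3*T[v,u,:2]),1e3*P[v,u,2]])) for u in range(298,352,4)))
hsv=cv2.cvtColor(d['image'],cv2.COLOR_RGB2HSV)
m,c,n=blob(d,346,267,'y',10);x=ray(d,*c,.02);print(c,n,x,((x-o['tcp_pos'])@R).round(4))
```

```text
t 3.55 tcp [ 0.6025 -0.1494  0.0069] y ang 8.02 gap mm 43.5 z [ 0.  0. -1.] F [-1.6 -0.9  1. ] g 0.8950186148285866
240 -5,-81,146 -5,-73,143 -10,-67,146 -11,-60,146 -14,-52,147 -23,-49,155 -22,-40,151 -24,-33,152 -23,-24,148 -24,-16,146 -24,-7,144 -25,1,142 -25,9,139 -23,19,134
243 -13,-84,146 -13,-76,145 -17,-69,146 -18,-62,146 -21,-55,147 -22,-47,145 -25,-40,146 -25,-32,144 -25,-24,141 -24,-15,137 -23,-6,133 -23,3,130 3,28,92 -13,27,110
246 -18,-86,145 -22,-79,147 -24,-72,147 -26,-65,147 -25,-56,142 -26,-48,141 -24,-39,135 -22,-30,131 71,30,2 69,39,2 68,49,0 8,23,78 -25,12,120 -26,20,119
249 -26,-88,146 -29,-82,147 -30,-74,146 -33,-67,147 -21,-54,129 -21,-45,125 -25,-38,128 -26,-31,127 62,27,3 -29,-15,124 -29,-6,121 -30,1,121 -33,9,121 -32,18,118
252 -33,-91,146 -35,-84,147 -38,-77,148 -33,-67,139 -24,-54,122 -29,-48,127 -31,-41,126 -34,-34,128 -36,-27,129 -32,-16,120 -32,-7,117 6,25,60 -9,25,78 -12,33,79
255 -35,-91,140 -36,-84,139 63,-31,0 -27,-63,121 -29,-56,120 -36,-51,127 -35,-42,124 -37,-34,122 -36,-25,118 45,30,0 43,39,0 1,23,56 -6,28,63 34,64,2
258 -36,-91,132 -36,-83,130 
[... 569 characters left out ...]
,-19,0 -8,-23,33 -12,-15,35 -15,-8,36 -15,2,33 -14,11,29 1,31,1 -2,39,3 -3,48,1
273 19,-65,2 16,-57,4 16,-47,1 12,-39,2 10,-31,2 8,-23,2 -6,-20,19 -14,-15,28 -14,-6,24 -12,5,18 -14,13,17 -5,28,0 -9,36,2 -11,45,1
276 12,-67,1 9,-59,2 7,-51,2 5,-42,1 4,-33,0 2,-25,-1 -9,-21,12 -14,-14,16 -16,-6,16 -14,5,9 -13,15,4 -15,24,3 -16,33,2 -18,42,1
279 5,-69,1 4,-61,0 -1,-54,4 -1,-44,0 -3,-36,-1 -6,-28,0 -8,-19,0 -14,-13,6 -13,-3,-1 -16,5,1 -20,12,4 -21,22,1 -23,30,1 -25,39,0
282 -2,-72,0 -5,-64,2 -8,-56,2 -11,-48,3 -12,-39,1 -14,-31,1 -15,-22,0 -17,-14,-1 -22,-6,2 -23,2,0 -26,10,2 -29,18,2 -31,26,2 -34,34,3
[345.71428571 267.21428571] 14 [ 0.6367084  -0.15101683  0.02      ] [-0.0064  0.0337 -0.0131]
```

Run:
```python
from m import *
d=dict(np.load('pics/side.npz'));cv2.imwrite('pics/v3.png',cv2.resize(d['image'][190:300,270:390],(720,660)[:1]+(600,),interpolation=cv2.INTER_CUBIC)[:,:,::-1])
```

```text
(no output)
```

View pics/v3.png

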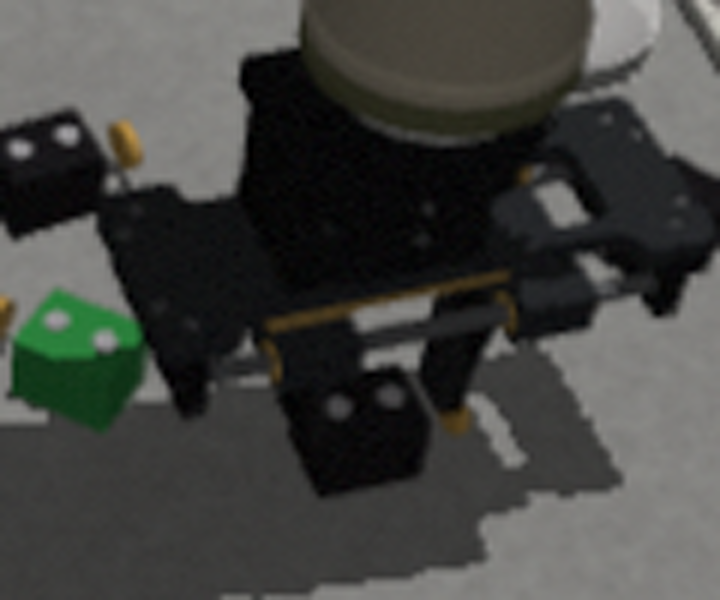

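The side view shows the clamp still about 56 mm long. The head, at about (455,418), lies outside the right finger, so that finger didn't squeeze it. I'll check how low the finger really reaches.

Run:
```python
from m import *
o,R=pose()
d=dict(np.load('pics/side.npz'));P=pts(d);T=(P-o['tcp_pos'])@R
for v in range(256,273):
    print(v,' '.join('%d,%d,%d'%tuple(np.round([*(1e3*T[v,u,:2]),1e3*P[v,u,2]])) for u in range(336,351)))
d=dict(np.load('pics/w2.png.npz'));P=wpts(d,o,R);T=(P-o['tcp_pos'])@R
print('wrist')
for s in(1,-1):
    w=(abs(T[...,0])<.02)&(s*T[...,1]>.012)&(s*T[...,1]<.045)
    q=T[w];z=P[w][:,2];
    for lo in range(0,80,8):
        k=(z*1e3>=lo)&(z*1e3<lo+8)
        if k.sum():print(s,lo,k.sum(),(1e3*q[k].min(0)).round(),(1e3*q[k].max(0)).round())
```

```text
t 3.55 tcp [ 0.6025 -0.1494  0.0069] y ang 8.02 gap mm 43.5 z [ 0.  0. -1.] F [-1.6 -0.9  1. ] g 0.8950186148285866
256 16,18,36 39,34,3 41,38,0 39,39,2 10,24,42 7,25,46 1,24,53 -3,23,59 -6,24,61 -10,24,66 -7,28,61 -9,29,63 -9,32,63 -11,33,65 33,63,1
257 12,16,39 14,20,35 37,36,1 36,38,2 7,23,43 2,22,49 -3,22,55 -4,23,57 -6,24,59 -8,26,60 -8,28,59 -9,30,59 -11,31,61 30,60,2 -515,-292,794
258 11,16,37 9,18,38 34,35,1 33,37,3 7,23,39 4,24,43 -1,23,49 -4,24,53 -9,23,59 -9,26,58 -8,28,56 -9,30,56 -10,32,57 28,59,1 27,61,1
259 8,15,37 7,17,38 7,19,37 31,36,2 6,23,37 2,23,42 -2,23,47 -6,23,52 -9,24,55 -10,25,56 -9,28,54 -10,30,55 26,55,1 23,56,5 24,60,2
260 5,13,38 5,16,38 5,18,36 28,34,2 29,38,-1 2,24,38 -2,24,43 -7,23,50 -9,24,52 -9,27,51 -9,29,50 -10,30,51 24,55,0 22,56,2 21,58,3
261 1,12,40 2,15,37 2,17,37 2,20,36 25,36,1 1,23,37 -1,25,38 -7,24,46 -9,25,48 -8,27,46 -11,28,50 -8,32,44 21,54,0 20,55,1 20,58,-1
262 -1,11,40 -1,14,38 0,16,37 -1,18,37 21,34,3 22,37,1 -4,23,39 -7,24,43 -8,26,43 -9,27,44 -8,30,42 -11,31,45 17,51,3 16,53,3 17,57,1
263 -3,10,39 -2,13,36 -3,15,37 -3,18,36 -4,19,
[... 1444 characters left out ...]
  34. -17.]
1 32 346 [  1.  12. -33.] [ 17.  30. -25.]
1 40 122 [  5.  20. -41.] [ 12.  29. -33.]
1 48 149 [ -9.  20. -49.] [ 12.  30. -41.]
1 56 77 [-10.  21. -56.] [ 12.  31. -49.]
1 64 45 [ -9.  20. -65.] [  2.  21. -59.]
1 72 272 [ -8.  20. -73.] [  7.  26. -65.]
-1 0 61 [ 14. -37.  -1.] [ 19. -12.   7.]
-1 8 74 [ 16. -23.  -9.] [ 17. -12.  -1.]
-1 16 80 [ 16. -23. -17.] [ 17. -12.  -9.]
-1 24 101 [ 10. -31. -25.] [ 17. -12. -17.]
-1 32 755 [  1. -32. -33.] [ 17. -12. -25.]
-1 40 131 [  4. -33. -41.] [ 12. -23. -33.]
-1 48 149 [ -9. -33. -49.] [ 12. -23. -41.]
-1 56 74 [ -9. -34. -55.] [ 12. -24. -49.]
-1 64 52 [ -9. -24. -65.] [  2. -23. -59.]
-1 72 271 [ -7. -29. -73.] [  7. -23. -65.]
```

The clouds from both cameras show the fingertips at z ≈ 33 mm while the reported TCP is at 7 mm. So the fingers end about 26 mm short of the stated TCP and passed over the pin head. I'll open, recentre and go about 22 mm lower, watching the force.

Request:
servo_tool(
  targets=[
    [1, 0, 0, 0, 0],
    [1, 0, 0, 0, 0],
    [1, 0, 0, 0, 0],
    [1, 0, 0, 0, 0],
    [1, 0, 0, 0, 0],
    [1, 0, 0, 0, 0],
    [1, 0, 0, 0, 0],
    [1, 0.007, 0.001, 0, 0],
  ],
)

```text
time_s: 4.22
tcp_pos: [0.6089, -0.1489, 0.0068]
tool_rot: [-2.061, -2.371, 0.001]
force: [0.2, 0.1, 0.0]
finger_gap: 0.973
grasp_force: 0.0
```

Request:
servo_tool(
  targets=[
    [1, 0, 0, -0.005, 0],
    [1, 0, 0, -0.005, 0],
    [1, 0, 0, -0.005, 0],
    [1, 0, 0, 0, 0],
  ],
)

```text
time_s: 4.55
tcp_pos: [0.6085, -0.1482, -0.0098]
tool_rot: [-2.059, -2.37, 0.002]
force: [-0.2, 0.1, 0.1]
finger_gap: 1.003
grasp_force: 0.0
```

Request:
servo_tool(
  targets=[
    [1, 0, 0, -0.003, 0],
    [1, 0, 0, -0.003, 0],
    [1, 0, 0, 0, 0],
    [0.65, 0, 0, 0, 0],
    [0.65, 0, 0, 0, 0],
    [0.65, 0, 0, 0, 0],
    [0.65, 0, 0, 0, 0],
    [0.65, 0, 0, 0, 0],
  ],
)

```text
time_s: 5.22
tcp_pos: [0.6096, -0.1484, -0.014]
tool_rot: [2.06, 2.371, 0.0]
force: [0.3, -0.1, 0.0]
finger_gap: 0.716
grasp_force: 0.0
```

Request:
servo_tool(
  targets=[
    [0.6, 0, 0, 0, 0],
    [0.6, 0, 0, 0, 0],
    [0.5, 0, 0, 0, 0],
    [0.5, 0, 0, 0, 0],
    [0.5, 0, 0, 0, 0],
    [0.5, 0, 0, 0, 0],
  ],
)

```text
time_s: 5.72
tcp_pos: [0.6089, -0.1485, -0.0139]
tool_rot: [-2.06, -2.371, 0.002]
force: [-3.7, 0.1, 5.8]
finger_gap: 0.62
grasp_force: 30.0
```

Run:
```python
from m import *
o,R=pose();d=cap('wrist','w3.png');s=cap('side')
cv2.imwrite('pics/v4.png',np.hstack([cv2.resize(x,(400,400)) for x in(s['image'][210:310,280:380],d['image'][150:420,145:415])])[:,:,::-1])
```

```text
t 5.7167 tcp [ 0.6089 -0.1485 -0.0139] y ang 8.01 gap mm 53.9 z [-0.001 -0.    -1.   ] F [-3.7  0.1  5.8] g 30.00954317918513
```

View pics/v4.png

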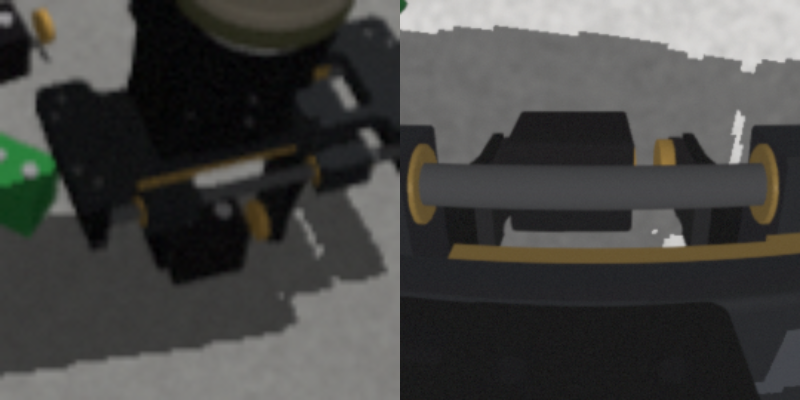

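The squeeze works now: the wrist view shows the head at (665,155) against the right finger. At 30 N the gap is 53.9 mm, so clamp R is good. Next is M.

Request:
servo_tool(
  targets=[
    [1, 0, 0, 0, 0],
    [1, 0, 0, 0, 0],
    [1, 0, 0, 0, 0],
    [1, 0, 0, 0, 0],
    [1, 0, 0, 0, 0],
    [1, 0, 0, 0.02, 0],
    [1, 0, 0, 0.03, 0],
    [1, 0, 0, 0.03, 0],
  ],
)

```text
time_s: 6.48
tcp_pos: [0.6087, -0.148, 0.066]
tool_rot: [-2.059, -2.37, 0.001]
force: [0.3, -0.5, -0.5]
finger_gap: 0.989
grasp_force: 0.0
```

Request:
servo_tool(
  targets=[
    [1, -0.018, 0.03, 0, 2],
    [1, -0.018, 0.03, 0, 2],
    [1, -0.018, 0.03, 0, 2],
    [1, -0.018, 0.03, 0, 2],
    [1, -0.0185, 0.0325, 0, 0.5],
    [1, 0, 0, 0, 0],
    [1, 0, 0, 0, 0],
    [1, 0, 0, 0, 0],
  ],
)

```text
time_s: 7.15
tcp_pos: [0.5194, 0.0036, 0.0661]
tool_rot: [1.879, 2.517, -0.0]
force: [0.3, -0.7, -0.0]
finger_gap: 1.002
grasp_force: 0.0
```

Run:
```python
from m import *
o,R=pose();d=cap('wrist','w4.png');P=wpts(d,o,R)
for c in((.602,-.150),(.511,.001),(.5465,.1467)):
    w=(np.hypot(P[...,0]-c[0],P[...,1]-c[1])<.05)&(P[...,2]>.029)&(P[...,2]<.045)
    q=P[w];
    if len(q)>20:print(c,len(q),np.median(q,0).round(4),cv2.minAreaRect(q[:,:2].astype(np.float32)))
```

```text
t 7.15 tcp [0.5194 0.0036 0.0661] y ang 16.51 gap mm 87.1 z [ 0.001 -0.001 -1.   ] F [ 0.3 -0.7 -0. ] g 0.0
(0.511, 0.001) 2515 [0.5083 0.0034 0.0342] ((0.5169903039932251, 0.004590518772602081), (0.057418305426836014, 0.03225034102797508), 15.98456859588623)
(0.5465, 0.1467) 2428 [0.5432 0.1468 0.0341] ((0.5516088604927063, 0.14584079384803772), (0.03314530849456787, 0.05717700719833374), 72.2541732788086)
```

Request:
servo_tool(
  targets=[
    [1, -0.001, 0.0005, -0.02, -0.5],
    [1, 0, 0, -0.025, 0],
    [1, 0, 0, -0.02, 0],
    [1, 0, 0, -0.01, 0],
    [1, 0, 0, -0.005, 0],
    [1, 0, 0, 0, 0],
    [0.65, 0, 0, 0, 0],
    [0.65, 0, 0, 0, 0],
  ],
)

```text
time_s: 7.87
tcp_pos: [0.519, 0.0046, -0.013]
tool_rot: [1.89, 2.508, 0.002]
force: [1.4, -0.4, 0.7]
finger_gap: 0.921
grasp_force: 0.0
```

Request:
servo_tool(
  targets=[
    [0.5, 0, 0, 0, 0],
    [0.5, 0, 0, 0, 0],
    [0.5, 0, 0, 0, 0],
    [0.5, 0, 0, 0, 0],
    [0.5, 0, 0, 0, 0],
    [0.5, 0, 0, 0, 0],
    [0.5, 0, 0, 0, 0],
    [0.5, 0, 0, 0, 0],
  ],
)

```text
time_s: 8.53
tcp_pos: [0.5176, 0.0044, -0.0136]
tool_rot: [-1.89, -2.509, 0.002]
force: [-4.9, -1.6, 9.6]
finger_gap: 0.629
grasp_force: 30.0
```

M reads 54.7 mm at 30 N, so it's good too. That leaves L, which I'll squeeze to check.

Request:
servo_tool(
  targets=[
    [1, 0, 0, 0, 0],
    [1, 0, 0, 0, 0],
    [1, 0, 0, 0, 0],
    [1, 0, 0, 0, 0],
    [1, 0, 0, 0, 0],
    [1, 0, 0, 0.02, 0],
    [1, 0, 0, 0.03, 0],
    [1, 0, 0, 0.03, 0],
  ],
)

```text
time_s: 9.2
tcp_pos: [0.5171, 0.0049, 0.0662]
tool_rot: [-1.888, -2.508, 0.001]
force: [-0.0, -0.0, 0.8]
finger_gap: 0.99
grasp_force: 0.0
```

Request:
servo_tool(
  targets=[
    [1, 0.006, 0.0235, 0, -5.6],
    [1, 0.006, 0.0235, 0, -5.6],
    [1, 0.006, 0.0235, 0, -5.6],
    [1, 0.006, 0.0235, 0, -5.6],
    [1, 0.006, 0.0235, 0, -5.6],
    [1, 0.006, 0.0235, 0, -5.6],
    [1, 0, 0, 0, 0],
    [1, 0, 0, 0, 0],
  ],
)

```text
time_s: 9.87
tcp_pos: [0.5537, 0.1473, 0.0657]
tool_rot: [-2.531, -1.86, -0.0]
force: [-0.7, 0.3, 0.3]
finger_gap: 0.996
grasp_force: 0.0
```

Run:
```python
from m import *
o,R=pose();d=cap('wrist','w5.png');P=wpts(d,o,R)
for c in((.511,.001),(.5465,.1467)):
    w=(np.hypot(P[...,0]-c[0],P[...,1]-c[1])<.05)&(P[...,2]>.029)&(P[...,2]<.045)
    q=P[w];
    if len(q)>20:print(c,len(q),np.median(q,0).round(4),cv2.minAreaRect(q[:,:2].astype(np.float32)))
```

```text
t 9.8667 tcp [0.5537 0.1473 0.0657] y ang -17.38 gap mm 86.7 z [-0.     0.001 -1.   ] F [-0.7  0.3  0.3] g 0.0
(0.5465, 0.1467) 2518 [0.5442 0.1496 0.0341] ((0.5521378517150879, 0.1461646854877472), (0.03265988454222679, 0.05699903890490532), 72.89445495605469)
```

Request:
servo_tool(
  targets=[
    [1, 0, -0.0005, -0.02, 0],
    [1, 0, 0, -0.025, 0],
    [1, 0, 0, -0.02, 0],
    [1, 0, 0, -0.01, 0],
    [1, 0, 0, -0.006, 0],
    [1, 0, 0, 0, 0],
    [0.65, 0, 0, 0, 0],
    [0.65, 0, 0, 0, 0],
  ],
)

```text
time_s: 10.58
tcp_pos: [0.5549, 0.1453, -0.0139]
tool_rot: [2.534, 1.855, 0.003]
force: [-0.2, -0.3, 0.1]
finger_gap: 0.923
grasp_force: 0.0
```

Request:
servo_tool(
  targets=[
    [0.45, 0, 0, 0, 0],
    [0.45, 0, 0, 0, 0],
    [0.45, 0, 0, 0, 0],
    [0.45, 0, 0, 0, 0],
    [0.45, 0, 0, 0, 0],
    [0.45, 0, 0, 0, 0],
    [0.45, 0, 0, 0, 0],
    [0.45, 0, 0, 0, 0],
  ],
)

```text
time_s: 11.25
tcp_pos: [0.5533, 0.1459, -0.0146]
tool_rot: [-2.534, -1.857, 0.001]
force: [-5.3, 0.1, 8.9]
finger_gap: 0.516
grasp_force: 30.0
```

Request:
servo_tool(
  targets=[
    [0.45, 0, 0, 0, 0],
    [0.45, 0, 0, 0, 0],
    [0.45, 0, 0, 0, 0],
  ],
)

```text
time_s: 11.5
tcp_pos: [0.5533, 0.1459, -0.0146]
tool_rot: [-2.534, -1.857, 0.001]
force: [-5.9, 0.6, 9.0]
finger_gap: 0.521
grasp_force: 30.0
```

L reads 45.3 mm at 30 N, so its pin is bottomed and it's the weak one. I'll lift a little and check the hold.

Request:
servo_tool(
  targets=[
    [0.45, 0, 0, 0.005, 0],
    [0.45, 0, 0, 0.01, 0],
    [0.45, 0, 0, 0.02, 0],
    [0.45, 0, 0, 0.025, 0],
    [0.45, 0, 0, 0.025, 0],
    [0.45, 0, 0, 0.015, 0],
    [0.45, 0, 0, 0, 0],
    [0.45, 0, 0, 0, 0],
  ],
)

```text
time_s: 12.17
tcp_pos: [0.5546, 0.1451, 0.0859]
tool_rot: [2.534, 1.855, 0.003]
force: [-1.4, -0.1, -2.0]
finger_gap: 0.521
grasp_force: 30.0
```

Run:
```python
from m import *
o,R=pose();s=cap('side');d=cap('wrist')
cv2.imwrite('pics/v5.png',np.hstack([cv2.resize(x,(400,400),interpolation=cv2.INTER_CUBIC) for x in(s['image'][90:210,230:350],d['image'][150:420,145:415])])[:,:,::-1])
```

```text
t 12.1667 tcp [0.5546 0.1451 0.0859] y ang -17.59 gap mm 45.4 z [ 0.002  0.    -1.   ] F [-1.4 -0.1 -2. ] g 29.988390505313873
```

View pics/v5.png

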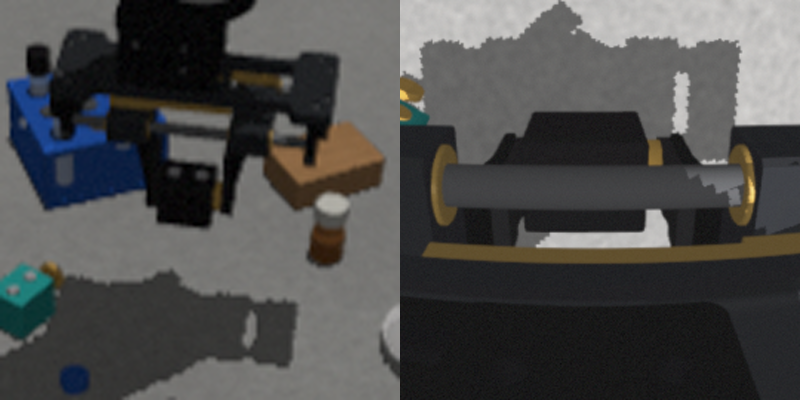

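The clamp is held level: in the left crop the block is at (187,195) with its head at (218,195) against the finger. I'll carry it to the tray.

Request:
servo_tool(
  targets=[
    [0.45, -0.001, -0.01, 0, 0.5],
    [0.45, -0.002, -0.02, 0, 1],
    [0.45, -0.0025, -0.028, 0, 1.2],
    [0.45, -0.0025, -0.028, 0, 1.2],
    [0.45, -0.0025, -0.028, 0, 1.2],
    [0.45, -0.0025, -0.028, 0, 1.2],
    [0.45, -0.0025, -0.028, 0, 1.2],
    [0.45, -0.0025, -0.028, 0, 1.2],
  ],
)

```text
time_s: 12.93
tcp_pos: [0.5349, -0.0542, 0.0836]
tool_rot: [-2.384, -2.043, 0.002]
force: [1.2, 0.2, -1.7]
finger_gap: 0.521
grasp_force: 30.0
```

Request:
servo_tool(
  targets=[
    [0.45, -0.0025, -0.028, 0, 1.2],
    [0.45, -0.0025, -0.028, 0, 1.2],
    [0.45, -0.0025, -0.028, 0, 1.2],
    [0.45, -0.0025, -0.028, 0, 1.2],
    [0.45, -0.0025, -0.028, 0, 1.2],
    [0.45, -0.0025, -0.028, 0, 1.2],
    [0.45, -0.0025, -0.028, 0, 1.2],
    [0.45, -0.0025, -0.028, 0, 1.2],
  ],
)

```text
time_s: 13.6
tcp_pos: [0.5149, -0.2779, 0.0834]
tool_rot: [-2.205, -2.235, 0.001]
force: [0.4, -0.8, -1.5]
finger_gap: 0.518
grasp_force: 30.0
```

Request:
servo_tool(
  targets=[
    [0.45, -0.0025, -0.028, 0, 1.2],
    [0.45, -0.002, -0.025, 0, 1],
    [0.45, -0.002, -0.015, 0, 0.5],
    [0.45, 0, -0.008, 0, 0],
    [0.45, 0, 0, 0, 0],
    [0.45, 0, 0, 0, 0],
    [0.45, 0, 0, 0, 0],
  ],
)

```text
time_s: 14.18
tcp_pos: [0.51, -0.3508, 0.0845]
tool_rot: [-2.151, -2.288, -0.001]
force: [0.3, 1.1, -1.3]
finger_gap: 0.517
grasp_force: 30.0
```

Run:
```python
from m import *
o,R=pose();s=cap('side');P=pts(s);T=(P-o['tcp_pos'])@R
w=(T[...,0]<-.011)&(T[...,0]>-.022)&(abs(T[...,1])<.03)&(P[...,2]>.05)&(P[...,2]<.16)
q=P[w];print(len(q),'near face z',np.percentile(q[:,2],[1,5,50,95,99]).round(4),'floor',np.median(P[345:385,285:330][...,2]))
```

```text
t 14.1833 tcp [ 0.51   -0.3508  0.0845] y ang 3.53 gap mm 45.0 z [-0.     0.001 -1.   ] F [ 0.3  1.1 -1.3] g 29.988656044006348
283 near face z [0.1013 0.103  0.1219 0.1359 0.1369] floor 0.005955663638527214
```

Request:
servo_tool(
  targets=[
    [0.45, 0, 0, -0.02, 0],
    [0.45, 0, 0, -0.025, 0],
    [0.45, 0, 0, -0.02, 0],
    [0.45, 0, 0, -0.015, 0],
    [0.45, 0, 0, -0.008, 0],
    [0.45, 0, 0, -0.002, 0],
    [0.45, 0, 0, 0, 0],
    [0.45, 0, 0, 0, 0],
  ],
)

```text
time_s: 14.9
tcp_pos: [0.5103, -0.3528, -0.004]
tool_rot: [2.153, 2.286, 0.001]
force: [0.1, -0.0, -1.8]
finger_gap: 0.524
grasp_force: 30.0
```

Request:
servo_tool(
  targets=[
    [0.45, 0, 0, -0.001, 0],
    [0.45, 0, 0, -0.001, 0],
    [0.45, 0, 0, 0, 0],
  ],
)

```text
time_s: 15.15
tcp_pos: [0.5097, -0.353, -0.0067]
tool_rot: [2.154, 2.286, 0.0]
force: [1.0, 0.1, -1.2]
finger_gap: 0.521
grasp_force: 30.0
```

Request:
servo_tool(
  targets=[
    [0.45, 0, 0, -0.001, 0],
    [0.45, 0, 0, -0.001, 0],
    [0.45, 0, 0, 0, 0],
    [0.45, 0, 0, 0, 0],
  ],
)

```text
time_s: 15.48
tcp_pos: [0.5094, -0.3528, -0.0092]
tool_rot: [-2.154, -2.287, -0.0]
force: [-0.8, -0.6, -2.5]
finger_gap: 0.52
grasp_force: 30.0
```

Request:
servo_tool(
  targets=[
    [0.45, 0, 0, -0.001, 0],
    [0.45, 0, 0, 0, 0],
    [0.45, 0, 0, 0, 0],
  ],
)

```text
time_s: 15.73
tcp_pos: [0.5095, -0.3529, -0.0095]
tool_rot: [2.154, 2.287, -0.0]
force: [-3.3, 1.0, 4.4]
finger_gap: 0.521
grasp_force: 30.0
```

The floor contact is felt at +4.4 N, at the expected height. I'll release and retreat.

Request:
servo_tool(
  targets=[
    [0.6, 0, 0, 0, 0],
    [0.6, 0, 0, 0, 0],
    [0.7, 0, 0, 0, 0],
    [0.8, 0, 0, 0, 0],
    [1, 0, 0, 0, 0],
    [1, 0, 0, 0, 0],
    [1, 0, 0, 0, 0],
    [1, 0, 0, 0, 0],
  ],
)

```text
time_s: 16.4
tcp_pos: [0.5091, -0.3528, -0.0104]
tool_rot: [-2.154, -2.286, 0.0]
force: [-0.6, -0.2, -0.9]
finger_gap: 0.952
grasp_force: 0.0
```

Request:
servo_tool(
  targets=[
    [1, 0, 0, 0.01, 0],
    [1, 0, 0, 0.03, 0],
    [1, 0, 0, 0.035, 0],
    [1, 0, 0, 0.035, 0],
    [1, 0, 0, 0.035, 0],
    [1, 0, 0, 0.03, 0],
    [1, 0, 0, 0, 0],
    [1, 0, 0, 0, 0],
  ],
)

```text
time_s: 17.07
tcp_pos: [0.5105, -0.3533, 0.1676]
tool_rot: [2.151, 2.284, 0.001]
force: [-0.5, -0.0, -0.6]
finger_gap: 1.001
grasp_force: 0.0
```

Run:
```python
from m import *
o,R=pose();s=cap('side');d=cap('wrist')
P=wpts(d,o,R);w=(np.hypot(P[...,0]-.51,P[...,1]+.353)<.05)&(P[...,2]>.034)&(P[...,2]<.055);q=P[w]
print(len(q),np.median(q,0).round(4),cv2.minAreaRect(q[:,:2].astype(np.float32)))
cv2.imwrite('pics/v6.png',np.hstack([cv2.resize(s['image'][160:420,200:400],(400,520)),cv2.resize(d['image'],(400,300))[:, :] if 0 else cv2.copyMakeBorder(cv2.resize(d['image'],(400,300)),0,220,0,0,0)])[:,:,::-1])
```

```text
t 17.0667 tcp [ 0.5105 -0.3533  0.1676] y ang 3.43 gap mm 87.1 z [ 0.003 -0.003 -1.   ] F [-0.5 -0.  -0.6] g 0.0
1397 [ 0.5018 -0.3524  0.0411] ((0.5098069906234741, -0.35292214155197144), (0.058032259345054626, 0.03213995322585106), 3.331049680709839)
```

View pics/v6.png

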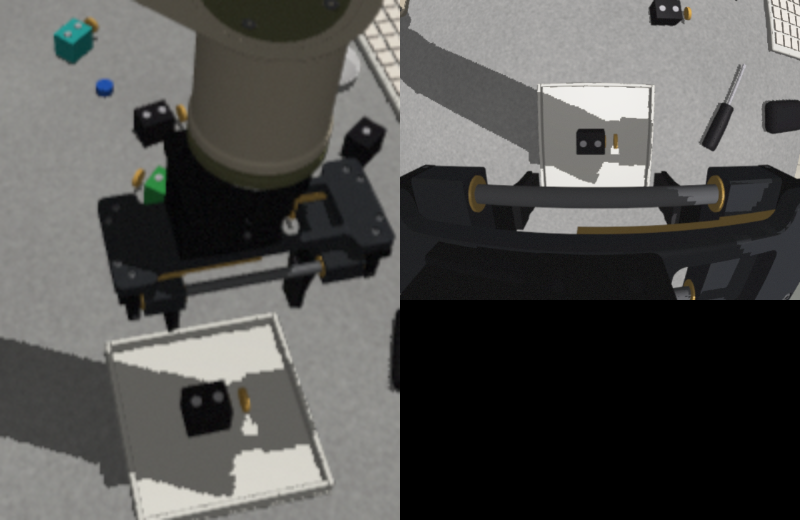

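The clamp stands upright on the tray floor, at (205,408) in the left crop. Its top is at 41 mm, its full length is 58 mm, and the gripper is clear. R at (668,12) and M at (154,120) are both upright.

```bash
python3 -c "
from plant import arm
print(arm.close_job())"
```

```text
the job is handed in; nothing more can be done
None
```

The weak clamp was the left one (at about x 0.55, y 0.15): its pin bottomed at about 45 mm while the other two held at about 54 mm, all at the gripper's fixed 30 N; it now stands upright on the tray floor with the gripper clear, the two good clamps were never lifted (one slid about 6 mm along the bench on a first squeeze that passed over its pin), and the job was handed in at about 17 s with no verdict returned.

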